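# Bring a taper-bore bearing up its adapter sleeve until it just takes hold

## Robot

A 6-joint arm with a two-finger parallel gripper is mounted at the origin on a cart in front of the work surface, level with it; the furniture and walls round the work are solid. World frame = base frame: x ahead of the robot, y to its left, z up, the work surface at z = 0. Lengths are in m, angles in rad, forces in N, time in s.
With the tool pointing down it reaches from about 0.3 to 0.875 m from the base axis. Payload 4.2 kg.
Tool frame: the origin (TCP) lies at the very end of the fingers, on their centre line; the grasp point (between the pads) lies 19 mm behind it (grasp_offset is the distance from the TCP to the grasp point, in m); z points along the fingers, y is the line along which they close (so a half turn about z gives the same grasp; the last joint's range is limited). The gripper opens to 85 mm and grips with 20 to 120 N. Pads are 22 mm wide; open, the fingers measure 114 mm over their backs; the gripper's body (76 mm by 85 mm) begins 54 mm behind the grasp point. The pads swing forward as they close: fully open they stand 13 mm farther back than shut.
Start: joints at [1.272, 0.32, 1.565, -0, 1.257, -0.02], TCP at [0.158, 0.553, 0.231] pointing down, gripper open.
Joint ranges: [-3.11, 3.11], [-0.84, 2.01], [0.21, 2.61], [-1.34, 4.49], [0.05, 2.63], [-2.56, 2.56]. Speed limits (rad/s): [2.57, 2.57, 3.14, 3.14, 3.14, 3.14].

## Interface

Orientations are given as [roll, pitch, yaw] about the fixed x, y, z axes, in that order (R = Rz(yaw) Ry(pitch) Rx(roll)).
In Python, from cell import * gives the robot as it stands. Calls block until the motion is done:
- move_to(position, orientation): joint-space move of the TCP to a pose.
- servo_line(position, rate=0.15, ori=None, stop_force=None): straight line of the TCP; ori=None keeps the orientation; rate is the mean speed in m/s. With stop_force (N) it stops when the force on the tool has changed by that much, and returns True; else False.
- move_joints(angles): joint-space move.
- set_gripper(opening): finger opening in m; the grip force is fixed at half the most; returns when the fingers have stopped.
- sleep(seconds).
- inverse_kinematics(position, orientation): joint angles nearest the present ones, or None.
- state(): the state.
- read_camera(name): name is "scene" or "top" or "wrist"; returns (picture, depth): 400x640x3 uint8, red, green, blue; 400x640 float32, m along the optical axis (not along the pixel's ray), 0 where there is no reading.
- camera_params(name): a dict with "intrinsics" (3x3 intrinsics, pixels), "T" (4x4, takes a point from camera to world coordinates). Camera axes: x right, y up, looking along -z (the intrinsics and any distortion apply to the point x, -y, -z); pixel columns grow to the right and rows downward; lengths in m; the calibration is good to about 2 mm. The wrist camera is an equidistant fisheye: a pixel r from the principal point sees the ray r / f radians off the axis. A picture is of the moment at which its call begins: read the wrist's pose just before it. camera_params takes no time and is no camera call; for the wrist camera it gives the pose at the moment of the call.
A pose or a line that the arm cannot do raises IKError and nothing moves.
- sign_off(): hands the job in; it is judged then, once.
The state is a dict: "time_s": time; "joint_positions": joint angles; "qvel": joint speeds; "joint_torque": joint torques, N m; "position": TCP position; "tcp_rot": TCP orientation; "wrist_force": force on the tool from outside, world axes, zero at the start; "moment": the same for the moment, N m; "gripper_width": finger opening in m; "grasp_force": force on a finger pad.
Only numpy, scipy, OpenCV 4.12 (cv2) and the standard library are available. Lean on these libraries where they do the work, as an engineer would, in place of code of your own. Each camera call takes 0.05 s, during which the arm holds its last target. There are 200 camera calls.

## Task

The bearing hangs loose on the shaft that lies in the V-blocks. Without gripping it, push it along the shaft with the fingers, over the edge of the tapered adapter sleeve and on up the taper until you feel its bore just take hold, square to the shaft, and leave it there for the lock nut. Go by feel: a light push of 6 to 12 N is right, a shove of over 20 N jams it on the sleeve; and leave the nut, the collar and the hex key where they lie.

Things in the scene. Friction and masses are not known exactly. Their poses are not given: they have to be found in the camera images.
- stand: fixed stand: dark steel plate 292 x 96 x 12 mm with two V-blocks (24 mm long, 62 wide, centred 124 mm either side of the middle) that hold a level bright steel shaft, 25 mm diameter, 300 long, under straps whose screws reach 107 mm height. Origin: middle of the plate's underside, on the bench. x runs along the shaft, z up
- shaft_mid (a point): point on the shaft's axis, 80 mm above the stand's origin, axes as the stand's. A dark grey split adapter sleeve, 44 mm long, is fixed round the shaft: thin threaded end (28 mm diameter, chamfered edge 1.5 mm above the shaft) towards -x, then a 1:12 taper widening towards +x. Its place is not reported: the thin end lies anywhere from x = -22 to +8 mm
- bearing: ball bearing (steel rings, black seals), 62 mm outside diameter, 20 mm wide, 0.2 to 0.33 kg, hanging on the shaft 2.5 mm low, before the sleeve's thin end. Origin: its centre; x = its bore's axis, pointing as the stand's x (it may roll about x). Oiled tapered bore, 29.2 mm at the -x face, 30.9 mm at the +x face
- bearing_face (a point): centre of the bearing's flat -x face, the one to push towards the stand's +x, evenly on both sides of the shaft or it cocks. It slides at about 1 N, jerks over the sleeve's edge (2 to 8 N for a moment, rising 1 to 2 mm), slides lightly again and takes hold on the taper with this face about 16 mm past the thin end: there the force climbs about 20 N per mm and it stays where left
- locknut: slotted dark steel lock nut for the sleeve, 45 mm across, 7 mm thick, lying flat on the bench beside the stand; leave alone. Origin: centre of its underside
- shaft_collar: steel shaft collar, 34 mm across, 14 mm high, lying flat on the bench beside the stand; leave alone. Origin: centre of its underside
- allen_key: black bent hex key, 31 x 88 x 5 mm, lying on the bench beside the stand; leave alone. Origin: centre of its underside
Not all that is in view belongs to the job. Leave any blue look-alike of the bearing alone.

How it is judged:
By the outcome, as a careful person would: the job done as asked, in the order asked, and still so for the second after the job is handed in, with the robot touching nothing.
It also fails if it takes over 35 s, if anything falls off the work surface, if the arm or the gripper's body presses on something with over 40 N, if the wrist force passes 120 N, or if a joint passes its speed limit or range.

## Working session

There is one attempt and no reset: what is moved stays moved. The work goes in short steps, each a Python script; the robot and the scene stay as the last script left them, time stands still between calls to the robot, and variables do not carry over. Pictures are saved under pics/ and viewed, at most 10 in all, crops included, and the job is handed in when it is done.

```bash
mkdir -p pics; cat > h.py <<'E'
from cell import *
import numpy as np, cv2
def snap(n,f):
    p=camera_params(n); im,d=read_camera(n)
    cv2.imwrite(f'pics/{f}.png',im[:,:,::-1]); np.savez(f'pics/{f}.npz',im=im,d=d,K=p['intrinsics'],T=p['T'])
    return im,d,p
def cloud(d,K,T):
    v,u=np.mgrid[:d.shape[0],:d.shape[1]]
    P=np.stack([(u-K[0,2])/K[0,0]*d,-(v-K[1,2])/K[1,1]*d,-d],-1)
    return P@T[:3,:3].T+T[:3,3]
E
python3 - <<'E'
from h import *
for n in('scene','top'):
    im,d,p=snap(n,n+'1'); print(n,np.round(p['T'],3).tolist(),np.round(p['intrinsics'],1).tolist())
s=state(); print(s)
E
```

```text
scene [[-0.881, 0.367, -0.297, 0.255], [-0.472, -0.663, 0.581, 0.18], [0.016, 0.652, 0.758, 0.754], [0.0, 0.0, 0.0, 1.0]] [[490.5, 0.0, 324.4], [0.0, 490.5, 199.7], [0.0, 0.0, 1.0]]
top [[0.118, 0.969, -0.218, 0.323], [-0.993, 0.116, -0.019, -0.345], [0.007, 0.219, 0.976, 0.9], [0.0, 0.0, 0.0, 1.0]] [[386.3, 0.0, 318.2], [0.0, 386.3, 199.6], [0.0, 0.0, 1.0]]
{'time_s': 0.1, 'joint_positions': array([ 1.27201337e+00,  3.20208778e-01,  1.56555881e+00, -9.90399585e-06,
        1.25741073e+00, -2.00307898e-02]), 'qvel': array([ 0.00019627, -0.00261272, -0.00227333, -0.00270309,  0.00140876,
       -0.00090385]), 'joint_torque': array([ 8.00839716e-04, -4.16412699e+01, -2.34706628e+01,  1.28425954e-04,
        4.84870659e-03, -1.37576751e-05]), 'position': array([0.15810656, 0.55238554, 0.23057667]), 'tcp_rot': array([-3.14000711e+00, -2.23452012e-05,  2.86284353e+00]), 'wrist_force': array([-0.55107419,  0.47042787, -0.79428392]), 'moment': array([ 0.01090483, -0.00394876, -0.00353166]), 'grasp_force': 0.0, 'gripper_width': 0.08554152652917223}
```

View pics/scene1.png

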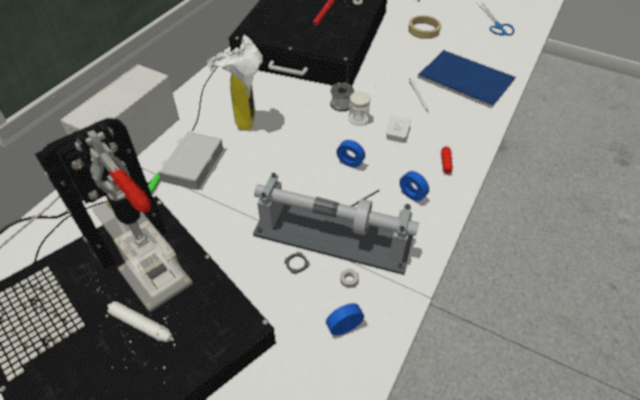

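View pics/top1.png

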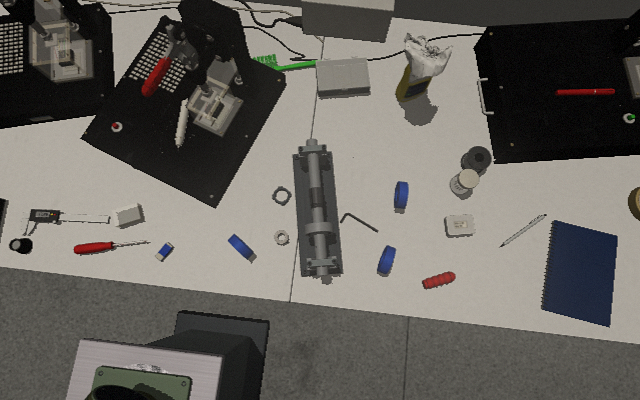

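The scene camera shows the stand, with the bearing at about (362,215) and the sleeve at (327,206). In the top view the bearing is at (318,228) and the sleeve at (316,195), so the push goes away from the robot. Next I fit the stand pose.

```bash
python3 - <<'E'
from h import *
for n in('top1','scene1'):
    z=np.load(f'pics/{n}.npz'); C=cloud(z['d'],z['K'],z['T']); im=z['im']
    if n=='top1': r=(slice(135,290),slice(285,350))
    else: r=(slice(165,280),slice(240,430))
    P=C[r].reshape(-1,3); g=z['d'][r].reshape(-1)>0; P=P[g]
    print(n,'bench z',np.round(np.median(P[np.abs(P[:,2])<.006][:,2]),4))
    pl=P[(P[:,2]>.008)&(P[:,2]<.016)]
    rect=cv2.minAreaRect(pl[:,:2].astype(np.float32)); print('plate',rect,len(pl))
    sh=P[(P[:,2]>.085)&(P[:,2]<.097)]; 
    c=sh[:,:2].mean(0); v=np.linalg.svd(sh[:,:2]-c)[2][0]; v*=np.sign(v[0]); print('shaft',c,np.arctan2(v[1],v[0]),len(sh), np.ptp((sh[:,:2]-c)@v))
    c0=np.array(rect[0]); 
    s=(P[:,:2]-c0)@v; w=(P[:,:2]-c0)@np.array([-v[1],v[0]])
    for a in np.arange(-.16,.16,.005):
        m=(s>=a)&(s<a+.005)&(P[:,2]>.05)
        if m.any(): print(round(a*1000),m.sum(),np.round(P[m,2].max()*1000,1),np.round(1000*w[m].min(),1),np.round(1000*w[m].max(),1),end=' | ')
    print()
t=cv2.imread('pics/top1.png')[130:290,270:370]; s=cv2.imread('pics/scene1.png')[165:285,240:430]
cv2.imwrite('pics/tc.png',cv2.resize(t,None,fx=3.7,fy=3.7,interpolation=cv2.INTER_CUBIC))
cv2.imwrite('pics/sc.png',cv2.resize(s,None,fx=4.2,fy=4.2,interpolation=cv2.INTER_CUBIC))
E
```

```text
top1 bench z -0.0003
plate ((0.49276697635650635, -0.32090771198272705), (0.2945158779621124, 0.1355651170015335), 7.939168453216553) 2859
shaft [ 0.48962226 -0.32770195] 0.19755514839931954 1294 0.3002044050329181
-155 7 92.0 -12.0 0.8 | -150 29 92.5 -18.5 4.8 | -145 30 93.3 -18.9 4.4 | -140 48 93.0 -36.1 23.2 | -135 87 102.9 -36.3 24.3 | -130 77 108.2 -35.7 23.8 | -125 72 108.5 -36.6 23.3 | -120 58 103.4 -36.5 22.9 | -115 45 93.9 -35.9 23.1 | -110 29 92.7 -17.6 5.7 | -105 27 94.2 -17.9 5.4 | -100 32 93.9 -18.5 5.1 | -95 27 93.7 -18.8 4.6 | -90 26 94.7 -17.0 4.3 | -85 28 93.6 -17.5 5.7 | -80 27 94.9 -18.0 5.6 | -75 29 95.0 -18.3 5.3 | -70 28 92.7 -18.9 4.8 | -65 117 109.4 -36.3 23.4 | -60 68 110.7 -36.7 23.1 | -55 64 109.3 -37.4 22.8 | -50 66 110.6 -35.3 22.3 | -45 40 109.1 -35.4 24.5 | -40 21 93.6 -17.1 4.6 | -35 23 92.7 -17.4 4.2 | -30 29 94.9 -17.7 5.9 | -25 29 93.5 -18.4 5.7 | -20 25 93.8 -18.7 5.2 | -15 25 93.4 -16.9 4.9 | -10 31 94.9 -19.5 6.5 | -5 29 94.6 -20.0 6.2 | 0 35 97.0 -20.4 7.8 | 5 32 95.1 -20.8 7.7 | 10 27 96.1 -18.9 7.2 | 15 27 95.5 -19.3 6.9 | 20 34 96.1 -19.8 8.5
[... 1475 characters left out ...]
40 95.0 22.1 43.2 | 15 39 93.9 22.3 43.0 | 20 40 94.2 23.2 43.1 | 25 42 93.8 22.5 43.7 | 30 42 94.7 21.5 44.8 | 35 45 94.9 18.1 44.2 | 40 49 95.7 20.2 45.5 | 45 45 97.0 19.0 45.6 | 50 47 95.0 21.5 45.5 | 55 45 96.8 22.0 46.1 | 60 48 95.6 20.1 46.4 | 65 49 96.1 20.5 45.9 | 70 33 97.2 21.5 47.0 | 75 37 93.4 25.2 43.7 | 80 41 92.6 20.7 43.4 | 85 36 93.2 21.7 43.4 | 90 39 94.8 23.0 44.3 | 95 37 94.0 21.1 44.1 | 100 34 94.4 24.4 43.4 | 105 37 93.9 23.2 43.3 | 110 39 93.3 22.0 43.6 | 115 36 92.9 23.1 43.4 | 120 36 93.7 22.8 45.6 | 125 39 93.5 22.4 43.3 | 130 34 93.5 24.0 43.7 | 135 39 92.9 21.4 43.8 | 140 33 92.1 25.6 44.4 | 145 161 94.8 0.2 63.7 | 150 179 107.4 0.1 64.0 | 155 137 108.8 0.1 63.7 |
```

View pics/sc.png

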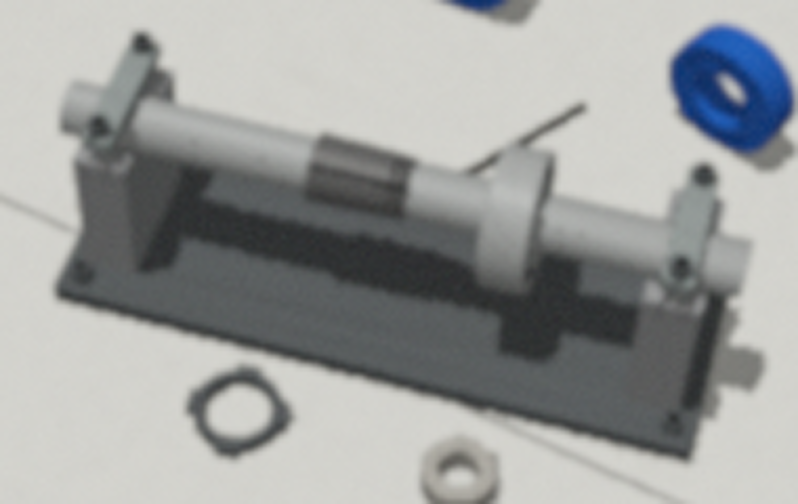

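View pics/tc.png

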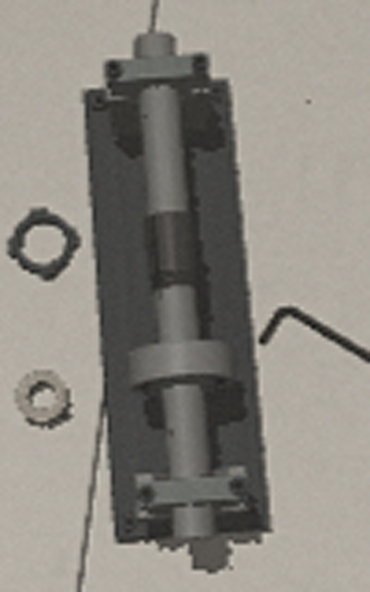

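The crops show the bearing near (515,220) in the scene crop and the sleeve at (360,175), with its thin end near (405,190). The straps are at both ends and the path between is clear. Now I refine the axis and check heights along the route.

```bash
python3 - <<'E'
from h import *
for n,yaw in(('top1',.1945),('scene1',.1945)):
    z=np.load(f'pics/{n}.npz'); C=cloud(z['d'],z['K'],z['T']); im=z['im'].astype(int).sum(2)
    r=(slice(135,290),slice(285,350)) if n=='top1' else (slice(165,280),slice(240,430))
    P=C[r].reshape(-1,3); I=im[r].reshape(-1)
    g=(np.abs(P[:,0]-.49)<.2)&(np.abs(P[:,1]+.325)<.12);P=P[g];I=I[g]
    c0=np.array([.49,-.325])
    for it in range(3):
        v=np.array([np.cos(yaw),np.sin(yaw)]);q=np.array([-v[1],v[0]])
        s=(P[:,:2]-c0)@v; w=(P[:,:2]-c0)@q
        b=np.arange(-.11,.11,.005); cs=[];ws=[]
        for a in b:
            m=(s>=a)&(s<a+.005)&(P[:,2]>.088)&(P[:,2]<.094)  # cap of shaft
            if m.sum()>5 and P[(s>=a)&(s<a+.005),2].max()<.0955: cs.append(a+.0025); ws.append(np.median(w[m]))
        k=np.polyfit(cs,ws,1); yaw+=k[0]
    h=P[:,2]>.07; sh=h&(np.abs(w-k[1])<.018)
    print(n,'yaw',yaw,'w',k[1],'shaft s',s[sh].min(),s[sh].max())
    t=P[:,2]>.101
    for nm,lo,hi in(('bearing',-.09,.0),):
        m=t&(s>lo)&(s<hi)&(np.abs(w-k[1])<.02); print(nm,np.percentile(s[m],[1,5,95,99]),m.sum())
    for a in np.arange(-.03,.06,.003):
        m=sh&(s>=a)&(s<a+.003)&(P[:,2]>.085); print(round(a*1e3),int(I[m].mean()),end=' ')
    print('\ncentre', c0+(k[1])*q+ (s[sh].min()+s[sh].max())/2*v)
    A=C[z['d']>0]; rr=np.hypot(A[:,0],A[:,1]); th=np.arctan2(A[:,1],A[:,0])
    for lo,hi in((.3,.4),(.4,.5),(.5,.7)):
        print('r',lo,[(round(t,1),round(float(A[m,2].max()),3)) for t in np.arange(-.8,1.4,.2) if (m:=(rr>lo)&(rr<hi)&(th>t)&(th<t+.2)&(A[:,2]<.5)).any()])
for yy in(.195,.195-np.pi): print(inverse_kinematics([.39,-.345,.06],[np.pi,0,yy]),inverse_kinematics([.39,-.345,.2],[np.pi,0,yy]))
E
```

```text
top1 yaw 0.1970623855046928 w -0.0027504569388930268 shaft s -0.1681702571656038 0.15324770196141396
bearing [-0.05836094 -0.05815021 -0.03959644 -0.03888509] 179
-30 323 -27 306 -24 300 -21 313 -18 315 -15 311 -12 304 -9 299 -6 260 -3 154 0 160 3 158 6 192 9 184 12 188 15 187 18 188 21 179 24 194 27 189 30 186 33 200 36 183 39 236 42 317 45 312 48 322 51 314 54 324 57 303 
centre [ 0.48322164 -0.32915806]
r 0.3 [(np.float64(-0.8), 0.004), (np.float64(-0.6), 0.004), (np.float64(-0.4), 0.005), (np.float64(-0.2), 0.014), (np.float64(-0.0), 0.015), (np.float64(0.2), 0.023), (np.float64(0.4), 0.026), (np.float64(0.6), 0.004), (np.float64(0.8), -0.746), (np.float64(1.0), -0.747), (np.float64(1.2), -0.749)]
r 0.4 [(np.float64(-0.8), 0.108), (np.float64(-0.6), 0.064), (np.float64(-0.4), 0.064), (np.float64(-0.2), 0.063), (np.float64(-0.0), 0.024), (np.float64(0.2), 0.024), (np.float64(0.4), 0.02), (np.float64(0.6), 0.034), (np.float64(0.8), 0.032), (np.float64(1.0), -0.748), (np.float64(1.2), -0.751)]
r 0.5 [(np.float64(-0.8), 0.111), (np.float64(-0.6), 0.11), (np.float64(-0.4), 0.064), (np
[... 689 characters left out ...]
t64(-0.4), 0.004), (np.float64(-0.2), 0.004)]
r 0.4 [(np.float64(-0.8), 0.109), (np.float64(-0.6), 0.064), (np.float64(-0.4), 0.064), (np.float64(-0.2), 0.063), (np.float64(-0.0), 0.004)]
r 0.5 [(np.float64(-0.8), 0.111), (np.float64(-0.6), 0.109), (np.float64(-0.4), 0.064), (np.float64(-0.2), 0.38), (np.float64(-0.0), 0.083), (np.float64(0.2), 0.062)]
[-7.46337593e-01  4.08650102e-01  1.92047670e+00 -4.44089210e-16
  8.12465847e-01  6.29458734e-01] [-7.46337593e-01  2.57541468e-01  1.73659383e+00 -4.44089210e-16
  1.14745736e+00  6.29458734e-01]
[-0.74633759  0.4086501   1.9204767   0.          0.81246585 -2.51213392] [-0.74633759  0.25754147  1.73659383  0.          1.14745736 -2.51213392]
```

```bash
python3 - <<'E'
from h import *
from scipy.optimize import least_squares
R=[]
for n in('top1','scene1'):
    z=np.load(f'pics/{n}.npz'); C=cloud(z['d'],z['K'],z['T'])
    r=(slice(135,290),slice(285,350)) if n=='top1' else (slice(165,280),slice(240,430))
    P=C[r].reshape(-1,3); c0=np.array([.49,-.325])
    def sw(yaw):
        v=np.array([np.cos(yaw),np.sin(yaw)]); q=np.array([-v[1],v[0]]); return (P[:,:2]-c0)@v,(P[:,:2]-c0)@q
    s,w=sw(.198)
    m=(P[:,2]>.078)&(np.abs(w)<.018)&(((s>-.105)&(s<-.065))|((s>-.03)&(s<-.012))|((s>.047)&(s<.1)))
    f=lambda p:(lambda s,w:np.hypot(w[m]-p[1],P[m,2]-p[2])-.0125)(*sw(p[0]))
    o=least_squares(f,[.198,0,.08],loss='soft_l1',f_scale=.001); print(n,o.x,m.sum(),np.abs(f(o.x)).mean()); R.append(o.x)
    s,w=sw(o.x[0])
    # +-x ends of shaft at height
    for lo,hi in((-.2,-.13),(.12,.2)):
        k=(s>lo)&(s<hi)&(P[:,2]>.086)&(P[:,2]<.096)&(np.abs(w-o.x[1])<.008); print(np.percentile(s[k],[1,99]))
np.save('ax.npy',np.mean(R,0))
set_gripper(.040)
move_to([.12,.37,.25],[np.pi,0,2.86])
yaw,w0,_=np.load('ax.npy')
move_to([.285,-.265,.25],[np.pi,0,yaw])
v=np.array([np.cos(yaw),np.sin(yaw)]);q=np.array([-v[1],v[0]])
p=np.array([.49,-.325])+w0*q+(-.0585-.011-.008)*v
move_to([*p,.19],[np.pi,0,yaw]); sleep(.1)
st=state(); print(st['time_s'],st['position'],st['tcp_rot'],st['wrist_force'],st['moment'],st['gripper_width'],p,yaw)
snap('wrist','w1')
E
```

```text
top1 [ 0.19934036 -0.00283125  0.07947199] 581 0.0008924128683082397
[-0.14689744 -0.13046835]
[0.12008111 0.15277224]
scene1 [ 0.20041725 -0.00250007  0.07962624] 801 0.000976825701394202
[-0.14571398 -0.13048373]
[0.12038855 0.15275267]
4.5083 [ 0.41366451 -0.34231571  0.19108126] [ 3.14099926e+00 -2.83499902e-04  1.99981057e-01] [0.08283385 1.20514525 0.0877562 ] [-0.01931743 -0.00957513 -0.02051835] 0.03979362791069944 [ 0.41457224 -0.34300026] 0.19987880618110376
```

View pics/w1.png

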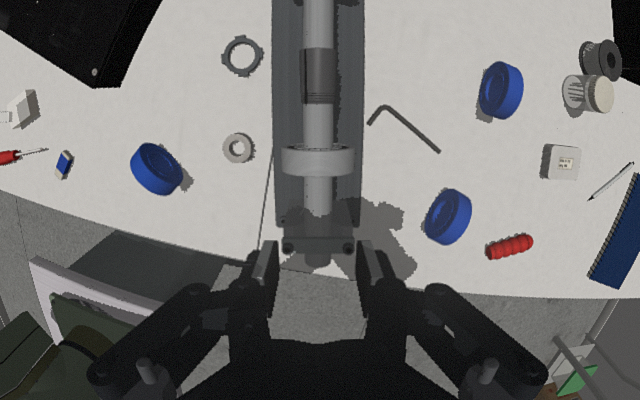

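The wrist view is well centred: the shaft is at column 318, and the fingers at 275 and 362 sit symmetrically about it. Lower and push to just before the sleeve.

```bash
cat >> h.py <<'E'
yaw,w0,_=np.load('ax.npy')
v=np.array([np.cos(yaw),np.sin(yaw)]);q=np.array([-v[1],v[0]])
def pt(face,z=.058):   # TCP so that finger front edges are at s=face
    return [*(np.array([.49,-.325])+w0*q+(face-.011)*v),z]
def rd(n=5):
    F=[];M=[]
    for _ in range(n): st=state(); F.append(st['wrist_force']); M.append(st['moment']); sleep(.02)
    F=np.mean(F,0);M=np.mean(M,0); d=st['position'][:2]-np.array([.49,-.325])
    return np.array([F[:2]@v,F[:2]@q,F[2]]),np.array([M[:2]@v,M[:2]@q,M[2]]),(d@v+.011)*1e3,(d@q-w0)*1e3,st['time_s']
E
python3 - <<'E'
from h import *
np.set_printoptions(precision=3,suppress=True)
print(servo_line(pt(-.0665),.1,stop_force=8)); sleep(.2); r=rd(); print(*r,state()['position'][2]); np.save('b.npy',r[0])
for f in(-.055,-.045,-.030): print(servo_line(pt(f),.02,stop_force=8),*rd())
E
```

```text
False
[ 0.226  0.196 -0.279] [ 0.002 -0.026 -0.009] -66.4211530952278 -0.12636418650999875 6.2917 0.05829741109955137
False [-0.599  0.076  0.142] [ 0.     0.069 -0.015] -55.041465215122585 0.025310012047692447 7.1
False [-0.456 -0.433 -0.06 ] [-0.038  0.062 -0.005] -44.92358116133791 -0.07526843055019822 7.8333
False [-0.641  0.01   0.082] [-0.008  0.066 -0.013] -30.012370201456164 -0.009248532822995256 8.8167
```

```bash
python3 - <<'E'
from h import *
np.set_printoptions(precision=3,suppress=True)
for f in np.arange(-.026,.0041,.003):
    hit=servo_line(pt(f),.008,stop_force=11); print(hit,*rd(3))
    if hit: break
snap('wrist','w2')
E
```

```text
False [-0.414  0.222  0.077] [-0.009  0.093  0.007] -25.91505458374944 -0.022107386754852913 9.5167
False [-0.378  0.09  -0.438] [ 0.003  0.084 -0.018] -22.896356608128556 0.011771541792588054 10.0917
False [-0.531 -0.105 -0.229] [0.01  0.064 0.006] -19.759384897677833 -0.038767312518472354 10.6667
False [ 0.025  0.47  -0.522] [-0.016  0.063 -0.014] -16.86225098403399 -0.033765401012463524 11.2417
False [-0.296 -0.394 -0.228] [-0.012  0.104 -0.017] -13.916471238078268 -0.008514854482880984 11.8167
False [-1.266  0.043  1.173] [ 0.01   0.147 -0.009] -10.873555448028263 -0.054527470962671604 12.3917
False [-1.041 -0.345  0.374] [0.013 0.061 0.003] -7.710493823934236 -0.02296283509733944 12.9667
False [-0.247  0.008  0.233] [-0.015  0.078 -0.005] -4.844590969642903 -0.012183673638274314 13.5417
False [-0.476 -0.007  0.202] [-0.003  0.051  0.012] -1.8399487904706378 -0.007116022344302343 14.1167
False [-0.121 -0.174  0.068] [-0.015  0.075  0.004] 1.1336071188891277 -0.027264064276894505 14.6917
False [-0.978 -0.147  0.578] [-0.016  0.076  0.002] 4.1330456456664795 -0.015784311356956734 15.2667
```

View pics/w2.png

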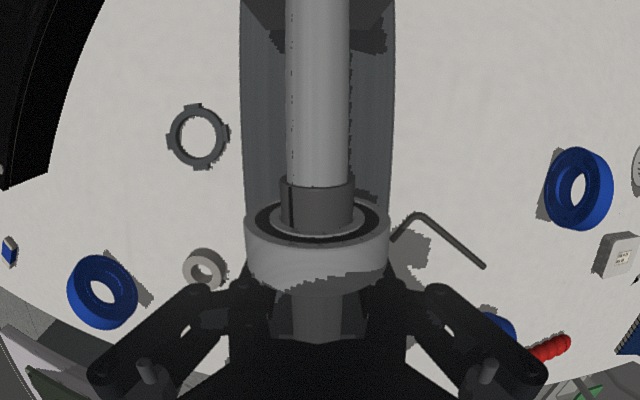

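The bearing is on the sleeve and sits square: its ring is centred at (317,240) and level, and the sleeve protrudes ahead of it at (317,205). Next I feel for the hold.

```bash
python3 - <<'E'
from h import *
np.set_printoptions(precision=3,suppress=True)
b=np.load('b.npy'); f=.004
while f<.022:
    f+=.001; hit=servo_line(pt(f),.006,stop_force=8); r=rd(3); print(hit,*r); 
    if hit or b[0]-r[0][0]>5: break
    if r[4]>24: break
E
```

```text
False [-0.975 -0.121  0.374] [-0.018  0.127 -0.004] 5.016631826301301 0.013657609709293722 15.6833
False [-0.265 -0.195  0.628] [-0.006  0.088  0.008] 6.030930062904 -0.0073237332487356525 16.05
False [-0.781 -0.357  0.477] [-0.009  0.107  0.033] 7.096675445360343 -0.00599174283719096 16.4167
False [-1.204 -0.403  0.556] [-0.001  0.146 -0.018] 8.089894446763097 -0.014756210175390864 16.7833
False [-1.444  0.222  0.239] [-0.037  0.132 -0.012] 9.09199828324424 -0.010710972273192225 17.15
False [-1.414 -0.17   0.911] [-0.021  0.129  0.012] 10.096778403840514 -0.04166659431537002 17.5167
False [-1.313  0.288  0.833] [-0.011  0.158  0.017] 11.084725211129786 -0.02813419011808531 17.8833
False [-1.522  0.085  1.589] [-0.014  0.169  0.01 ] 12.087622317446016 -0.03251762768936763 18.25
False [-1.828 -0.345  1.613] [-0.01   0.247 -0.026] 12.978118050738153 -0.0036710357229664814 18.6167
False [-4.326 -0.381  3.836] [-0.113  0.581 -0.004] 13.67294191639003 0.005554844458861841 18.9833
False [-6.371 -0.685  4.553] [-0.115  0.867 -0.036] 14.144712957860992 0.0038079332348775995 19.35
```

```bash
python3 - <<'E'
from h import *
np.set_printoptions(precision=3,suppress=True)
b=np.load('b.npy'); f=.015
while f<.017:
    f+=.0002; hit=servo_line(pt(f),.004,stop_force=5); r=rd(5); print(hit,*r)
    if b[0]-r[0][0]>8.6: break
snap('wrist','w3'); snap('scene','s3')
s=cv2.imread('pics/s3.png')[150:290,235:435]
cv2.imwrite('pics/s3c.png',cv2.resize(s,None,fx=4,fy=4,interpolation=cv2.INTER_CUBIC))
E
```

```text
False [-7.235 -0.997  4.53 ] [-0.15   0.939 -0.041] 14.12895915564672 0.022773766448498222 19.6833
False [-7.29  -1.084  4.804] [-0.155  1.009 -0.013] 14.12923736273274 0.04712343726641843 20.0167
False [-7.898 -0.828  4.804] [-0.15   1.094 -0.026] 14.16626663563832 0.02475251680556954 20.35
False [-8.409 -1.174  4.989] [-0.193  1.141 -0.053] 14.240373434696256 0.01041120915847753 20.6833
```

View pics/w3.png

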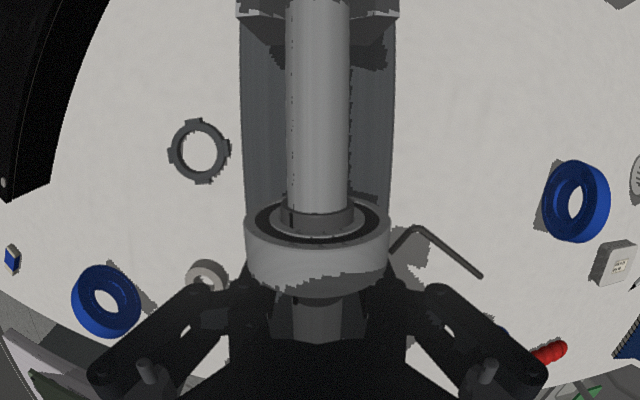

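The bearing has taken hold: the push rose to about 8.6 N, a short end of sleeve still shows ahead of it at (317,218), and the ring is level. Back off, lift and check.

```bash
python3 - <<'E'
from h import *
np.set_printoptions(precision=3,suppress=True)
servo_line(pt(.000),.04); print(*rd(3))
servo_line(pt(-.012,.2),.15); 
print(*rd(3))
for n in('scene','top'):
    im,d,p=snap(n,n+'4'); C=cloud(d,p['intrinsics'],p['T'])
    P=C[d>0]; s=(P[:,:2]-[.49,-.325])@v; w=(P[:,:2]-[.49,-.325])@q-w0
    for lo,hi in((-.02,.02),(-.03,-.012),(.012,.03)):
        m=(s>-.01)&(s<.06)&(P[:,2]>.1)&(P[:,2]<.115)&(w>lo)&(w<hi)
        if m.any(): print(n,lo,m.sum(),np.percentile(s[m],[2,50,98])*1e3,P[m,2].max())
    # tilt of the OD's top line (pitch)
    m=(s>.012)&(s<.032)&(np.abs(w)<.006)&(P[:,2]>.1)&(P[:,2]<.12)
    if m.sum()>10: print('slope deg',np.degrees(np.arctan(np.polyfit(s[m],P[m,2],1)[0])),m.sum())
s=cv2.imread('pics/scene4.png')[150:290,235:435]
cv2.imwrite('pics/s4c.png',cv2.resize(s,None,fx=4,fy=4,interpolation=cv2.INTER_CUBIC))
snap('wrist','w4')
E
```

```text
[ 0.246 -0.328 -0.519] [-0.024  0.012  0.005] 0.24155492940262577 -0.0841402979834629 21.375
[-0.546 -0.328 -0.49 ] [ 0.027 -0.036  0.014] -12.377607761336138 0.5026385979258738 22.525
scene -0.02 202 [14.556 24.026 34.216] 0.11434631701834042
scene -0.03 19 [14.471 22.207 32.165] 0.1091373526300976
scene 0.012 97 [15.026 24.013 34.079] 0.11044772322844687
slope deg 8.437071135718359 54
```

View pics/s4c.png

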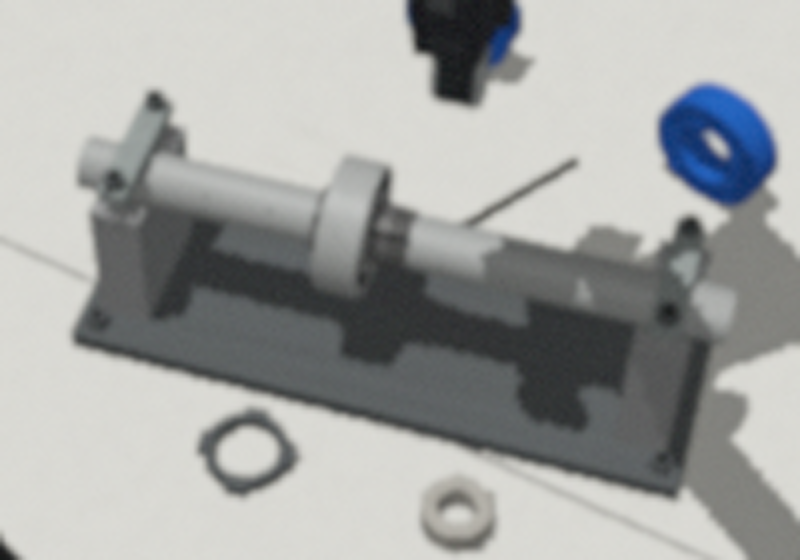

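View pics/w4.png

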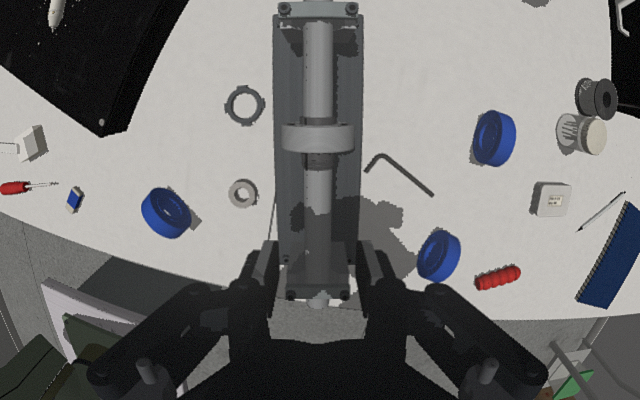

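The wrist view shows the bearing square in yaw at (318,138), with the thread visible behind it. The scene crop shows it on the sleeve with nothing else moved. The 8° pitch slope looks suspicious, so I fit the outer cylinder before and after.

```bash
python3 - <<'E'
from h import *
from scipy.optimize import least_squares
np.set_printoptions(precision=3,suppress=True)
for n,sc in(('scene1',-.0485),('scene4',.0243),('top1',-.0485),('top4',.0243)):
    z=np.load(f'pics/{n}.npz'); C=cloud(z['d'],z['K'],z['T']); P=C[z['d']>0]
    X=np.c_[(P[:,:2]-[.49,-.325])@v-sc,(P[:,:2]-[.49,-.325])@q-w0,P[:,2]-.0785]
    rr=np.hypot(X[:,1],X[:,2]); m=(np.abs(X[:,0])<.0085)&(rr>.027)&(rr<.036)&(X[:,2]>-.02); X=X[m]
    if len(X)<30: print(n,len(X)); continue
    f=lambda p:np.hypot(X[:,1]-p[0]-p[2]*X[:,0],X[:,2]-p[1]-p[3]*X[:,0])-.031
    o=least_squares(f,[0,0,0,0],loss='soft_l1',f_scale=.0007)
    se=np.sqrt(np.diag(np.linalg.inv(o.jac.T@o.jac))*2*o.cost/len(X))
    print(n,len(X),'cy,cz mm',o.x[:2]*1e3,'yaw,pitch-up deg',np.degrees(o.x[2:]),'+-',np.degrees(se[2:]))
    for lo,hi in((-.0105,-.008),(-.008,-.004),(-.004,0),(0,.004),(.004,.008)): 
        k=(X[:,0]>lo)&(X[:,0]<hi); print('  ',k.sum(),np.median(f(o.x)[k])*1e3 if k.any() else '',end='')
    print()
E
```

```text
scene1 341 cy,cz mm [ 0.144 -1.165] yaw,pitch-up deg [ 2.374 -2.235] +- [1.145 1.132]
   11 0.01196286556101947   78 -0.11287561931746376   82 -0.10598868051710578   79 0.1217518494975138   84 -0.14404623034561076
scene4 326 cy,cz mm [0.163 1.408] yaw,pitch-up deg [-0.509  1.676] +- [1.336 1.199]
   8 0.42474038363819744   75 -0.017227547507422947   73 -0.21969152878274084   85 0.08378583065299719   72 0.12918225618715334
top1 226 cy,cz mm [-0.245 -1.314] yaw,pitch-up deg [-0.952 -1.855] +- [1.469 1.183]
   10 0.5730806034437881   54 -0.2038297741300335   51 -0.035016596280058876   55 0.2096893996752537   52 -0.1316828227072558
top4 0
```

```bash
python3 - <<'E'
from h import *
from scipy.optimize import least_squares
np.set_printoptions(precision=3,suppress=True)
move_to([.33,-.10,.28],[np.pi,0,yaw+.5]); print(state()['time_s'])
for n in('scene','top'):
    p=camera_params(n); P=[];D=[]
    for _ in range(24):
        im,d=read_camera(n); P.append(cloud(d,p['intrinsics'],p['T'])[d>0]);D.append(d)
    print(n,'pixel noise mm',1e3*np.median(np.std(D,0)[150:280,290:340]))
    cv2.imwrite(f'pics/{n}5.png',im[:,:,::-1])
    P=np.concatenate(P)
    def X0(sc): return np.c_[(P[:,:2]-[.49,-.325])@v-sc,(P[:,:2]-[.49,-.325])@q-w0,P[:,2]-.0795]
    for nm,R,segs in(('shaft',.0125,[(-.1,-.03),(.05,.1)]),('bearing',.031,[(.0163,.0323)])):
        X=X0(0); k=np.zeros(len(X),bool)
        for a,b in segs: k|=(X[:,0]>a)&(X[:,0]<b)
        rr=np.hypot(X[:,1],X[:,2]); X=X[k&(np.abs(rr-R)<.005)&(X[:,2]>-.3*R)]; X[:,0]-=.0243
        f=lambda p:np.hypot(X[:,1]-p[0]-p[2]*X[:,0],X[:,2]-p[1]-p[3]*X[:,0])-R
        o=least_squares(f,[0,0,0,0],loss='soft_l1',f_scale=.0007)
        print(n,nm,len(X),'c mm',o.x[:2]*1e3,'yaw,pitch deg',np.degrees(o.x[2:]),'rms',np.std(f(o.x))*1e3)
print(state()['time_s'])
E
```

```text
23.7833
scene pixel noise mm 1.6509387
scene shaft 8598 c mm [0.108 0.201] yaw,pitch deg [-0.038 -0.015] rms 1.2331930956418493
scene bearing 7250 c mm [0.195 0.315] yaw,pitch deg [-0.159  0.1  ] rms 1.17767174697995
top pixel noise mm 1.505437
top shaft 15094 c mm [-0.295  0.038] yaw,pitch deg [-0.016 -0.008] rms 1.1339768317882817
top bearing 4971 c mm [-0.244  0.127] yaw,pitch deg [0.15  0.251] rms 1.1151578714659383
26.1833
```

The bearing is coaxial with the shaft (within about 0.1 mm) and square to about 0.2°, so I hand the job in.

```bash
python3 -c "
from cell import *
print(sign_off())"
```

```text
the job is handed in; nothing more can be done
None
```

The bearing was pushed over the sleeve edge and up the taper until it took hold at about 8.6 N, square to about 0.2°; the nut, collar and hex key were not touched, and the job was handed in at about 26 s.

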